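# Bring the salt round to the front of the lazy Susan

## Robot

A 6-joint arm with a two-finger parallel gripper is mounted at the origin on a cart in front of the work surface, level with it; the furniture and walls round the work are solid. World frame = base frame: x ahead of the robot, y to its left, z up, the work surface at z = 0. Lengths are in m, angles in rad, forces in N, time in s.
With the tool pointing down it reaches from about 0.375 to 0.975 m from the base axis. Payload 3.8 kg.
Tool frame: the origin (TCP) lies at the very end of the fingers, on their centre line; the grasp point (between the pads) lies env.grip_point_offset behind it (env.grip_point_offset is the distance from the TCP to the grasp point, in m); z points along the fingers, y is the line along which they close (so a half turn about z gives the same grasp; the last joint's range is limited). The gripper opens to 85 mm and grips with 20 to 120 N. Pads are 22 mm wide; open, the fingers measure 114 mm over their backs; the gripper's body (76 mm by 85 mm) begins 54 mm behind the grasp point. The pads swing forward as they close: fully open they stand 13 mm farther back than shut.
Start: joints at [-1.24, 0.264, 1.604, -0, 1.274, -0.037], TCP at [0.243, -0.63, 0.231] pointing down, gripper open.
Joint ranges: [-2.63, 2.63], [-0.94, 2.18], [0.31, 2.57], [-1.31, 4.45], [0, 2.66], [-2.55, 2.55]. Speed limits (rad/s): [2.57, 2.57, 3.14, 3.14, 3.14, 3.14].

## Interface

Orientations are given as a rotation vector (axis times angle).
In Python, from cell import env, viewer, job gives the robot as it stands.
- The arm moves only by the tool arm_command, never from a script. Its arguments are lists of equal length, an entry for each row: "dp": the shift along the tool's x, y, z in mm, a list of three; "dr": the turn, a rotation vector about the tool's x, y, z in degrees, a list of three. In form: {"dp": [[x, y, z], ...], "dr": [[ax, ay, az], ...]}. A call has 1 to 10 rows; each row shifts and turns the commanded pose from where the row before left it, along the tool's axes as they then stand; what a row does not reach is not made up. A row lasts 1/12 s, in which the tool goes at most 41.7 mm and 7.16 degrees, less where a joint would pass 70% of its speed; a pose out of reach is approached as far as the arm can. A call is refused whole if a number of a shift passes 41.7 or a number of a turn 7.16, either way. A call with a gripper value outside its range is refused whole. "fingers" is the closure in counts, from 0 (fully open) to 255 (shut), set as the call begins (left out, the last holds). The fingers move at their own pace and stop on an object; the grip force is fixed at half the most. Time passes only in rows, so rows that do not move let the fingers close. It gives the time, the measured TCP pose, the force, the opening and the grip force at its end, in the units of the state.
- env.sense(): the state, without advancing time (a new reading comes with each control period).
- viewer.grab_frame(name): name is "scene" or "top"; returns the picture (384x512x3 uint8, red, green, blue); there is no depth.
- viewer.camera_model(name): a dict with "camera_matrix" (3x3 intrinsics, pixels), "eye" and "attitude" of the camera in the world. Camera axes: x right, y down, z forward; pixel columns grow to the right and rows downward; lengths in m; the calibration is good to about 2 mm. A picture is of the moment at which its call begins. camera_model takes no time and is no camera call.
- job.sign_off(): hands the job in; it is judged then, once.
Trained networks look in the newest picture that a camera, given by its name, has taken for a name from the list of things; names that differ only in an ending like _2 or _b are one class to them, and where a whole thing is asked for, a point or a joint stands for the part that bears it (a point fixed in the world has none). Each returns a list of dicts, best first, with "p" (0 to 1); they miss things now and then, are a little off and sometimes report something else, mostly with a low value. They report only what shows in the picture. A call takes as long as a camera call. They do not tell look-alikes from the thing itself.
- viewer.search_frame(camera, thing): "centre" ([row, column] in pixels, amid what is visible of it).
- viewer.cut_out(camera, thing): "pixels" (384x512 bool, what is visible of it) and "centre" ([row, column] in pixels, amid what is visible of it).
- viewer.mark_of(camera, thing): "centre" ([row, column] in pixels: a listed point, or the origin of a listed thing).
The state is a dict: "t": time; "joint_pos": joint angles; "qvel": joint speeds; "joint_torque": joint torques, N m; "tcp_pos": TCP position; "tcp_rot": TCP orientation; "contact_force": force on the tool from outside, world axes, zero at the start; "torque": the same for the moment, N m; "width": finger opening in m; "finger_force": force on a finger pad.
Only numpy, scipy, OpenCV 4.12 (cv2) and the standard library are available. Lean on these libraries where they do the work, as an engineer would, in place of code of your own. Each camera call takes 0.05 s, during which the arm holds its last target. There are 200 camera calls.

## Task

Turn the lazy Susan by gently pushing its rim or one of the pegs on the rim with the fingertips, without gripping it and without whirling it round, until the salt shaker stands at the front, right over the wooden tongue that sticks out of the foot. Do not touch the shaker or the jars on the board, keep them upright in their places, leave the other things on the table alone, and take the hand away at the end.

Things in the scene. Friction and masses are not known exactly. Their poses are not given: they have to be found in the camera images.
- stand: Fixed foot of the turntable (lazy Susan), dark wood: disc 180 mm in diameter, 18 mm high, with a flat tongue 30 mm wide and 12 mm high that sticks out along its -x axis to 190 mm from the turning axis, 45 mm past the board's edge. The tongue marks the front and points towards the robot, up to 25 degrees aside. Origin on the table on the turning axis, z up.
- front (a point): Point over the tongue, on the board's top face, 55 mm from the turning axis along the stand's -x: the front place, where the axis of the salt shaker should end. Fixed to the stand.
- board: Turning board of the turntable: dark wood disc 290 mm in diameter, 18 mm thick, top face 44 mm above the table, with four pegs on its rim. Origin on the turning axis at its underside (26 mm above the table); x, y turn with it, z up. It turns without limit either way about the vertical; friction of 0.1 N m (0.7 N at a peg) stops it within a few degrees when left alone.
- peg0 (a point): Top of peg 0 of 4 on the board's rim: upright round peg of light wood, 16 mm in diameter (17 mm near its rounded top), 135 mm from the turning axis, at 45 degrees from the board's x axis (+x towards +y). The peg rises 56 mm above the board's top face to this point, 100 mm above the table, and turns with the board.
- peg1 (a point): Top of peg 1 of 4 on the board's rim: upright round peg of light wood, 16 mm in diameter (17 mm near its rounded top), 135 mm from the turning axis, at 135 degrees from the board's x axis (+x towards +y). The peg rises 56 mm above the board's top face to this point, 100 mm above the table, and turns with the board.
- peg2 (a point): Top of peg 2 of 4 on the board's rim: upright round peg of light wood, 16 mm in diameter (17 mm near its rounded top), 135 mm from the turning axis, at 225 degrees from the board's x axis (+x towards +y). The peg rises 56 mm above the board's top face to this point, 100 mm above the table, and turns with the board.
- peg3 (a point): Top of peg 3 of 4 on the board's rim: upright round peg of light wood, 16 mm in diameter (17 mm near its rounded top), 135 mm from the turning axis, at 315 degrees from the board's x axis (+x towards +y). The peg rises 56 mm above the board's top face to this point, 100 mm above the table, and turns with the board.
- salt_shaker: Salt shaker: waisted glass, 44 mm in diameter, 90 mm high, with a rounded grey cap with small holes, narrower than the body; the shortest of the slim ones on the board. It stands loose on the board, its axis 55 mm from the board's axis and halfway (in angle) between two pegs. Origin: centre of its underside, z up.
- dark_cap_jar: Straight spice jar, 41 mm in diameter, 105 mm high, with a wide black cap. It stands loose on the board, its axis 55 mm from the board's axis and halfway (in angle) between two pegs. Origin: centre of its underside, z up.
- pale_cap_jar: Straight spice jar, 44 mm in diameter, 100 mm high, with a wide ochre cap. It stands loose on the board, its axis 55 mm from the board's axis and halfway (in angle) between two pegs. Origin: centre of its underside, z up.
- squat_jar: Wide squat jar, 68 mm in diameter, 84 mm high, with a white lid. It stands loose on the board, its axis 55 mm from the board's axis and halfway (in angle) between two pegs. Origin: centre of its underside, z up.
- mug_3: Mug, 77 mm in diameter, 98 mm high, handle out to 57 mm, at the table's left side. Bystander, loose on the table; origin at the underside, z up.
- tea_box: Tea carton, 126x71x76 mm, at the table's right side. Bystander, loose on the table; origin at the underside, z up.
- apple: Apple, 80 mm wide, 69 mm high, near the table's right front corner. Bystander, loose on the table; origin at the underside, z up.
- teaspoon: Teaspoon, 130x26x11 mm, near the table's left front corner. Bystander, loose on the table; origin at the underside, z up.
- timer: Tomato-shaped kitchen timer, 61 mm in diameter, 70 mm high, in the far left corner. Bystander, loose on the table; origin at the underside, z up.
Mind the look-alikes: they are no part of the job. What is shaped like the salt_shaker but blue is not meant. There is more than one size of the pale_cap_jar; the job needs the larger.

How it is judged:
At the end, for the whole second after the job is handed in: The salt shaker's axis is within 15 mm (about 15 degrees of turn) of the front point over the tongue, the board is at rest, the shaker and the three jars stand upright on the board (tilt under 0.15 rad, within 85 mm of its axis) (horizontal distance between salt_shaker and front below 0.015 m and angular speed of board below 0.03 rad/s and linear speed of salt_shaker below 0.01 m/s and angle between each of salt_shaker, dark_cap_jar, pale_cap_jar, squat_jar's own z axis and vertical below 0.15 rad and horizontal distance between each of salt_shaker, dark_cap_jar, pale_cap_jar, squat_jar and board below 0.085 m and height (world z) of salt_shaker between 0.039 and 0.05 m and height (world z) of dark_cap_jar between 0.039 and 0.05 m and height (world z) of pale_cap_jar between 0.039 and 0.05 m and height (world z) of squat_jar between 0.039 and 0.05 m); the robot touches nothing.
It fails at once if a hand or the arm touches something that stands on the board (over 0.5 N) (contact force between any of the fingers, the arm and salt_shaker above 0.5 N or contact force between any of the fingers, the arm and dark_cap_jar above 0.5 N or contact force between any of the fingers, the arm and pale_cap_jar above 0.5 N or contact force between any of the fingers, the arm and squat_jar above 0.5 N).
It fails at once if something on the board is lifted (12 mm) or tipped (0.3 rad) (height (world z) of any of salt_shaker, dark_cap_jar, pale_cap_jar, squat_jar above 0.056 m or angle between any of salt_shaker, dark_cap_jar, pale_cap_jar, squat_jar's own z axis and vertical above 0.3 rad).
It fails at once if the turntable is gripped or pushed roughly (over 25 N) (contact force between any of the fingers, the arm and board above 25 N or contact force between any of the fingers, the arm and stand above 25 N).
It fails at once if the board is whirled round (over 3 rad/s) (angular speed of board above 3 rad/s).
It fails at once if something beside the turntable is moved (over 20 mm) (distance of any of mug_3, tea_box, apple, teaspoon, timer from where it was at the start of the episode above 0.02 m).
It also fails if it takes over 51 s, if anything falls off the work surface, if the arm or the gripper's body presses on something with over 40 N, if the wrist force passes 120 N, or if a joint passes its speed limit or range.

## Working session

There is one attempt and no reset: what is moved stays moved. The work goes in short steps, Python scripts to look and compute and a tool call to move; the robot and the scene stay as the last step left them, time stands still between calls to the robot, and variables do not carry over. Pictures are saved under pics/ and viewed, at most 10 in all, crops included, and the job is handed in when it is done.

Besides the shell and the picture viewer there is one more tool, called after "Call:" as name(argument=value, ...) on one line, values as JSON. arm_command: Moves the arm, as the interface text tells. Its arguments: {"type":"object","properties":{"dp":{"type":"array","items":{"type":"array","items":{"type":"number"}}},"dr":{"type":"array","items":{"type":"array","items":{"type":"number"}}},"fingers":{"type":"number"}},"required":["dp","dr"]}

```bash
mkdir -p pics
cat > h.py <<'E'
import numpy as np, cv2
from cell import env, viewer, job
from scipy.spatial.transform import Rotation as R
def cam(n):
    m=viewer.camera_model(n); A=np.array(m["attitude"],float)
    if A.shape!=(3,3): A=R.from_rotvec(A).as_matrix()
    return np.array(m["camera_matrix"]),np.array(m["eye"]),A
def ray(n,rc,z):
    K,e,A=cam(n); d=A@np.linalg.inv(K)@np.array([rc[1],rc[0],1.]); return e+d*(z-e[2])/d[2]
def proj(n,P):
    K,e,A=cam(n); q=K@(A.T@(np.array(P)-e)); return q[1]/q[2],q[0]/q[2]
def grab(n,f):
    im=viewer.grab_frame(n); cv2.imwrite('pics/'+f,im[:,:,::-1]); return im
E
python3 - <<'E'
from h import *
s=env.sense(); print(s['tcp_pos'],s['tcp_rot'],viewer.camera_model('top'))
a=grab('top','top0.png'); b=grab('scene','scene0.png')
for n in('top','scene'):
  for t,z in(('stand',0),('board',.026),('front',.044),('peg0',.1),('salt_shaker',.044),('dark_cap_jar',.044),('pale_cap_jar',.044),('squat_jar',.044),('mug_3',0),('tea_box',0)):
    for r in viewer.mark_of(n,t)[:5]: print(n,t,round(r['p'],2),np.round(r['centre']),np.round(ray(n,r['centre'],z),3))
E
```

```text
[ 0.24246654 -0.62915832  0.229975  ] [-3.08643187e+00 -5.74184890e-01  5.29562656e-04] {'camera_matrix': array([[453.52773321,   0.        , 258.60699103],
       [  0.        , 453.52773321, 199.12860664],
       [  0.        ,   0.        ,   1.        ]]), 'eye': array([ 0.33333719, -0.00699697,  1.54248359]), 'attitude': array([-2.15896478,  2.17224345, -0.14354532])}
top board 0.67 [181. 254.] [ 0.578 -0.011  0.026]
top peg0 0.96 [168. 296.] [ 0.606 -0.147  0.1  ]
top peg0 0.77 [215. 267.] [ 0.457 -0.053  0.1  ]
top peg0 0.69 [136. 243.] [0.713 0.022 0.1  ]
top peg0 0.63 [186. 214.] [0.55  0.116 0.1  ]
top salt_shaker 0.7 [188. 272.] [ 0.551 -0.07   0.044]
top salt_shaker 0.7 [149. 344.] [ 0.683 -0.316  0.044]
top salt_shaker 0.44 [170. 339.] [ 0.61  -0.297  0.044]
top dark_cap_jar 0.7 [172. 241.] [0.605 0.033 0.044]
top dark_cap_jar 0.29 [193. 173.] [0.536 0.259 0.044]
top pale_cap_jar 0.59 [196. 246.] [0.523 0.015 0.044]
top pale_cap_jar 0.56 [223. 177.] [0.435 0.244 0.044]
top pale_cap_jar 0.37 [193. 174.] [0.537 0.256 0.044]
top squat_jar 0.56 [166. 259.] [ 0.626 -0.03   0.
[... 378 characters left out ...]
6.] [ 0.505 -0.058  0.1  ]
scene salt_shaker 0.86 [224. 361.] [ 0.568 -0.309  0.044]
scene salt_shaker 0.78 [195. 274.] [ 0.548 -0.06   0.044]
scene salt_shaker 0.54 [209. 379.] [ 0.647 -0.329  0.044]
scene dark_cap_jar 0.79 [175. 257.] [0.603 0.031 0.044]
scene dark_cap_jar 0.75 [162. 224.] [0.603 0.154 0.044]
scene dark_cap_jar 0.61 [179. 278.] [ 0.618 -0.033  0.044]
scene pale_cap_jar 0.84 [192. 247.] [0.52  0.013 0.044]
scene pale_cap_jar 0.55 [193. 170.] [0.401 0.197 0.044]
scene pale_cap_jar 0.36 [194. 275.] [ 0.552 -0.059  0.044]
scene squat_jar 0.57 [181. 278.] [ 0.61  -0.039  0.044]
scene mug_3 0.9 [171. 184.] [0.545 0.275 0.   ]
scene tea_box 0.77 [254. 352.] [ 0.496 -0.318  0.   ]
```

View pics/top0.png

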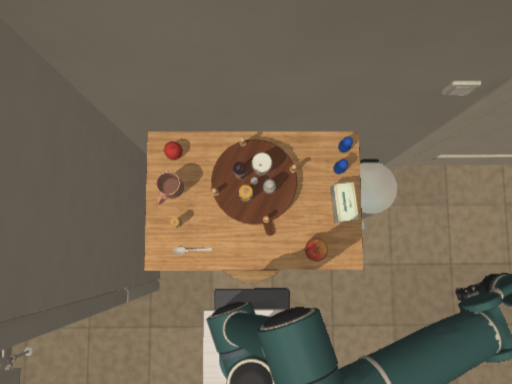

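View pics/scene0.png

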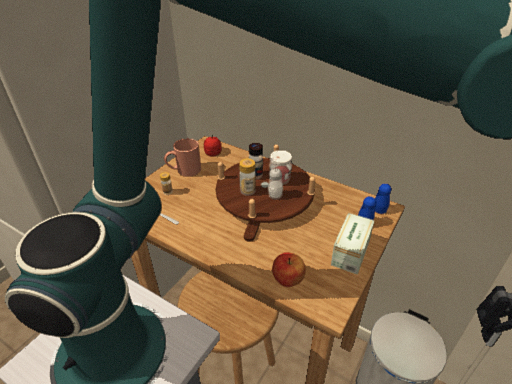

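The shaker on the board is white/grey at about (186,269) in top and (185,275) in scene. Other candidates are the blue look-alikes at top (145,345) and (166,341), and a small ochre-capped jar at top (222,176). The board shaker is the one I want. Next I'll take a close crop and fit the tongue.

```bash
cat > meas.py <<'E'
from h import *
from scipy.optimize import least_squares
def pegs(n='top'):
    return np.array([ray(n,r['centre'],.1)[:2] for r in viewer.mark_of(n,'peg0')[:4]])
def fit(P):
    f=lambda q:(np.hypot(*(P-q[:2]).T)-.135)
    return least_squares(f,P.mean(0)).x
E
python3 - <<'E'
from meas import *
im=grab('top','top1.png'); grab('scene','s1.png')
for n in('top','scene'):
    P=pegs(n); c=fit(P); print(n,c,np.degrees(np.arctan2(*(P-c).T[::-1])))
    for r in viewer.cut_out(n,'stand')[:2]: 
        yx=np.argwhere(r['pixels']); print('stand',r['p'],len(yx),r['centre'],yx.min(0),yx.max(0)); W=np.array([ray(n,p,.012)[:2] for p in yx]); D=W-c; far=np.hypot(*D.T)>.15; far&=np.hypot(*D.T)<.2; print(far.sum(),np.degrees(np.arctan2(*-D[far].mean(0)[::-1]))) 
    for r in viewer.cut_out(n,'salt_shaker')[:3]: print('salt',r['p'],r['centre'],ray(n,r['centre'],.09)[:2])
    for r in viewer.mark_of(n,'front')[:2]+viewer.mark_of(n,'stand')[:2]: print(r)
print(env.grip_point_offset)
c=cv2.resize(im[125:245,200:310],None,fx=5,fy=5,interpolation=cv2.INTER_CUBIC); cv2.imwrite('pics/c1.png',c[:,:,::-1])
E
```

```text
top [ 0.58660042 -0.01043418] [  15.00083024  108.92144076 -163.97828449  -78.88015413]
salt 0.6 [165.4, 340.2] [ 0.61734131 -0.29309015]
salt 0.58 [147.5, 342.9] [ 0.67693535 -0.30365681]
salt 0.54 [186.3, 267.6] [ 0.54962468 -0.05552559]
scene [ 0.56961103 -0.01609644] [ -69.22939532   15.70077541  104.63476719 -166.4013523 ]
stand 0.74 3830 [193.4, 265.5] [145 216] [222 314]Traceback (most recent call last):
  File "<stdin>", line 6, in <module>
  File "h.py", line 9, in ray
    K,e,A=cam(n); d=A@np.linalg.inv(K)@np.array([rc[1],rc[0],1.]); return e+d*(z-e[2])/d[2]
          ~~~^^^
  File "h.py", line 5, in cam
    m=viewer.camera_model(n); A=np.array(m["attitude"],float)
ValueError: time passes only in moves, steps and waits
```

```bash
sed -i 's/^import numpy/import functools, numpy/; s/^import functools, numpy as np/import functools\nimport numpy as np/; s/^def cam/@functools.cache\ndef cam/' h.py; sed -i 's/^import cv2//' h.py; head -8 h.py
python3 - <<'E'
from meas import *
im=cv2.imread('pics/top1.png')
c=cv2.resize(im[125:245,200:310],None,fx=5,fy=5,interpolation=cv2.INTER_CUBIC); cv2.imwrite('pics/c1.png',c)
# tongue: dark pixels beyond the board edge
W=np.array([[ray('top',(r,k),.012)[:2] for k in range(200,310)] for r in range(200,245)])
C=np.array([.583,-.013]); D=W-C; rr=np.hypot(D[...,0],D[...,1]); g=im[200:245,200:310].max(2)
m=(rr>.155)&(rr<.2)&(g<110); d=D[m]
print(m.sum(),d.mean(0),np.degrees(np.arctan2(*d.mean(0)[::-1])),rr[m].max()); print(np.argwhere(m).min(0)+200,np.argwhere(m).max(0)+200, env.grip_point_offset)
E
```

```text
import functools
import numpy as np, cv2
from cell import env, viewer, job
from scipy.spatial.transform import Rotation as R
@functools.cache
def cam(n):
    m=viewer.camera_model(n); A=np.array(m["attitude"],float)
    if A.shape!=(3,3): A=R.from_rotvec(A).as_matrix()
82 [-0.165385   -0.04980516] -163.24049342224978 0.19229402830317552
[223 265] [234 273] 0.0187
```

View pics/c1.png

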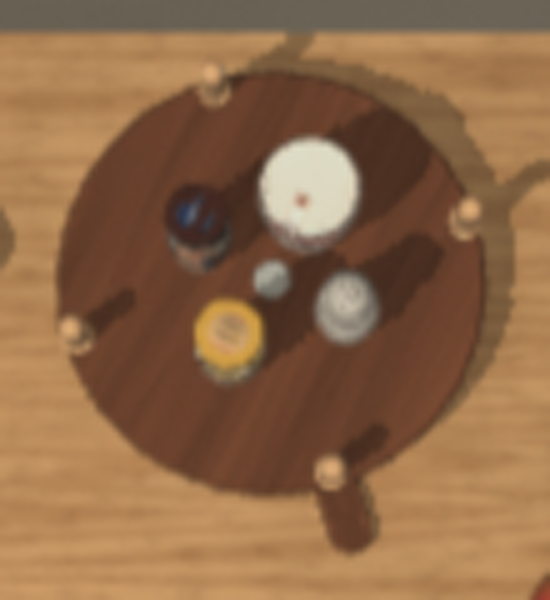

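The crop confirms it: shaker at px (186,269), front peg at (219,266), tongue tip at (233,270). The axis is about (0.579,-0.012). The tongue lies at about -163°, the shaker at about -120° and the front peg at about -164°, so the board has to turn about 43° clockwise. I'll push the front peg towards +y from its right side.

Call:
arm_command(dp=[[0,0,0],[0,0,0],[0,0,0],[0,0,0],[9,-34,0],[9,-34,0],[9,-34,0],[9,-34,0],[9,-34,0],[9,-34,0]], dr=[[0,0,6.6],[0,0,6.6],[0,0,6.6],[0,0,6.6],[0,0,0],[0,0,0],[0,0,0],[0,0,0],[0,0,0],[0,0,0]], fingers=255)

```text
t: 2.38
tcp_pos: [0.3157, -0.4302, 0.2313]
tcp_rot: [3.138, -0.147, 0.0]
contact_force: [0.9, -0.4, 0.2]
width: 0.0
finger_force: 0.0
```

Call:
arm_command(dp=[[9,-34,0],[9,-34,0],[9,-34,0],[9,-34,0],[9,-34,0],[9,-34,0],[9,-34,0],[9,-34,0],[0,0,0],[0,0,0]], dr=[[0,0,0],[0,0,0],[0,0,0],[0,0,0],[0,0,0],[0,0,0],[0,0,0],[0,0,0],[0,0,0],[0,0,0]])

```text
t: 3.22
tcp_pos: [0.4128, -0.1662, 0.2316]
tcp_rot: [3.138, -0.139, 0.001]
contact_force: [-0.4, -0.8, 0.3]
width: 0.0003
finger_force: 0.0
```

Call:
arm_command(dp=[[11,-31,0],[11,-31,0],[0,0,30],[0,0,30],[0,0,30],[0,0,30],[0,0,25],[0,0,14],[0,0,0],[0,0,0]], dr=[[0,0,0],[0,0,0],[0,0,0],[0,0,0],[0,0,0],[0,0,0],[0,0,0],[0,0,0],[0,0,0],[0,0,0]])

```text
t: 4.05
tcp_pos: [0.4391, -0.1089, 0.0716]
tcp_rot: [-3.138, 0.149, 0.004]
contact_force: [-0.6, -0.0, -0.3]
width: -0.0003
finger_force: 0.0
```

Run:
```python
from meas import *
s=env.sense(); print(s['tcp_pos'],s['contact_force'])
im=grab('scene','s2.png'); cv2.imwrite('pics/s2c.png',cv2.resize(im[120:260,180:360],None,fx=4,fy=4,interpolation=cv2.INTER_CUBIC)[:,:,::-1])
```

```text
[ 0.43911035 -0.10890008  0.07164167] [-0.59271078 -0.01548429 -0.34406257]
```

View pics/s2c.png

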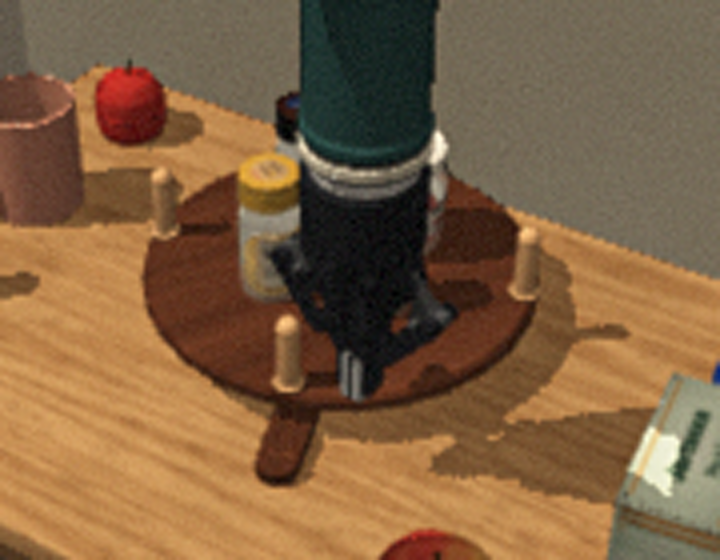

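The fingertips stand just right of the front peg. I'll raise them slightly to keep the linkage clear, then push gently.

Call:
arm_command(dp=[[0,0,-6],[0,-5,0],[0,-5,0],[0,-5,0],[-1,-5,0],[-1,-5,0],[-1,-5,0],[-1,-5,0],[-1,-5,0],[-1,-5,0]], dr=[[0,0,0],[0,0,0],[0,0,0],[0,0,0],[0,0,0],[0,0,0],[0,0,0],[0,0,0],[0,0,0],[0,0,0]])

```text
t: 4.93
tcp_pos: [0.4377, -0.0621, 0.078]
tcp_rot: [3.138, -0.145, -0.001]
contact_force: [-1.6, -1.0, -0.9]
width: -0.0005
finger_force: 0.5
```

Call:
arm_command(dp=[[-1,-5,0],[-1,-5,0],[-1,-5,0],[-1,-5,0],[0,-5,0],[0,-5,0],[0,-5,0],[0,-5,0],[0,0,0],[0,0,0]], dr=[[0,0,0],[0,0,0],[0,0,0],[0,0,0],[0,0,0],[0,0,0],[0,0,0],[0,0,0],[0,0,0],[0,0,0]])

```text
t: 5.77
tcp_pos: [0.4383, -0.0219, 0.0784]
tcp_rot: [-3.138, 0.145, -0.001]
contact_force: [0.0, 0.9, -0.5]
width: -0.0001
finger_force: 0.0
```

```bash
cat > look.py <<'E'
from meas import *
import sys
im=grab('top',sys.argv[1]+'.png'); C=np.array([.579,-.012])
for n in('top','scene'):
    if n=='scene': im=grab('scene',sys.argv[1]+'s.png')
    for r in viewer.mark_of(n,'peg0')[:5]:
        p=ray(n,r['centre'],.1)[:2]-C; print(n,'peg',round(r['p'],2),np.round(r['centre']),round(np.hypot(*p),3),round(np.degrees(np.arctan2(p[1],p[0]))))
    for r in viewer.mark_of(n,'salt_shaker')[:3]:
        p=ray(n,r['centre'],.044)[:2]-C; print(n,'salt',round(r['p'],2),np.round(r['centre']),round(np.hypot(*p),3),round(np.degrees(np.arctan2(p[1],p[0]))))
cv2.imwrite('pics/'+sys.argv[1]+'sc.png',cv2.resize(im[120:260,180:360],None,fx=4,fy=4,interpolation=cv2.INTER_CUBIC)[:,:,::-1])
E
python3 look.py p1
```

```text
top peg 0.91 [172. 212.] 0.138 83
top peg 0.74 [182. 296.] 0.134 -97
top peg 0.65 [141. 258.] 0.12 -7
top salt 0.68 [193. 266.] 0.06 -140
top salt 0.67 [167. 338.] 0.287 -82
top salt 0.5 [149. 341.] 0.313 -71
scene peg 0.96 [196. 234.] 0.147 177
scene peg 0.8 [147. 288.] 0.13 -2
scene peg 0.65 [186. 306.] 0.133 -94
scene salt 0.88 [210. 380.] 0.327 -79
scene salt 0.55 [197. 269.] 0.059 -137
```

View pics/p1sc.png

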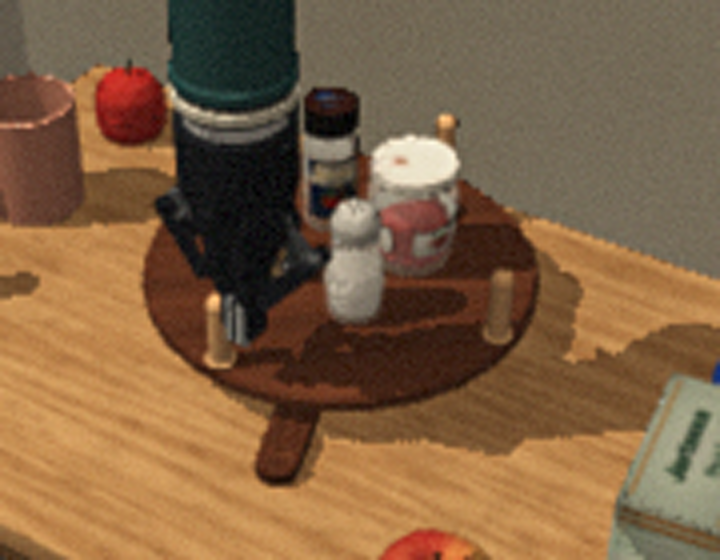

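Turned about 20°; the shaker is now at about -139° and the peg at about 176°. About 23° more to go.

Call:
arm_command(dp=[[0,-5,0],[0,-5,0],[1,-5,0],[1,-5,0],[1,-5,0],[1,-5,0],[2,-5,0],[2,-5,0],[1,-4,0],[1,-3,0]], dr=[[0,0,0],[0,0,0],[0,0,0],[0,0,0],[0,0,0],[0,0,0],[0,0,0],[0,0,0],[0,0,0],[0,0,0]])

```text
t: 6.9
tcp_pos: [0.4526, 0.0241, 0.0783]
tcp_rot: [-3.138, 0.145, -0.0]
contact_force: [-1.1, -1.6, 0.8]
width: -0.0002
finger_force: 0.3
```

```bash
python3 look.py p2
```

```text
top peg 0.94 [159. 215.] 0.14 65
top peg 0.72 [140. 272.] 0.137 -26
top peg 0.59 [197. 292.] 0.138 -119
top salt 0.63 [149. 340.] 0.308 -70
top salt 0.62 [167. 338.] 0.286 -81
top salt 0.42 [196. 257.] 0.056 -170
scene peg 0.94 [156. 307.] 0.138 -32
scene peg 0.83 [188. 221.] 0.15 159
scene peg 0.73 [196. 295.] 0.141 -116
scene peg 0.35 [172. 183.] 0.231 126
scene salt 0.88 [199. 262.] 0.067 -158
scene salt 0.83 [220. 363.] 0.295 -89
scene salt 0.61 [209. 379.] 0.325 -78
```

View pics/p2sc.png

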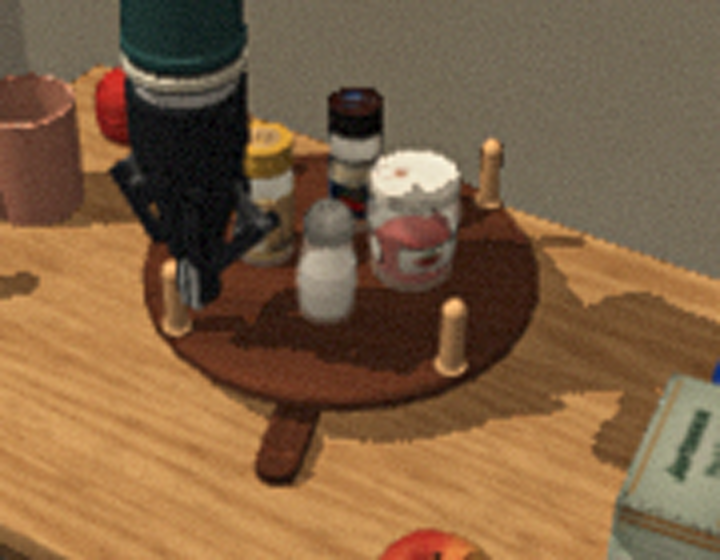

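The pegs put the shaker at about -161.5° and the tongue is at about -163°, so it is in place. I'll back off and retreat.

Call:
arm_command(dp=[[-2,4,0],[-8,6,0],[-10,4,0],[-10,0,-10],[-10,0,-25],[0,0,-30],[0,0,-30],[-10,20,-20],[-10,25,0],[-10,30,0]], dr=[[0,0,0],[0,0,0],[0,0,0],[0,0,0],[0,0,0],[0,0,0],[0,0,0],[0,0,0],[0,0,0],[0,0,0]])

```text
t: 8.03
tcp_pos: [0.3741, -0.059, 0.1952]
tcp_rot: [3.138, -0.143, 0.006]
contact_force: [0.7, -0.6, 0.3]
width: -0.0
finger_force: 0.0
```

Call:
arm_command(dp=[[0,30,0],[0,34,0],[0,34,0],[0,34,0],[0,34,0],[0,34,0],[0,34,0],[0,25,0],[0,0,0],[0,0,0]], dr=[[0,0,0],[0,0,0],[0,0,0],[0,0,0],[0,0,0],[0,0,0],[0,0,0],[0,0,0],[0,0,0],[0,0,0]])

```text
t: 8.87
tcp_pos: [0.3488, -0.317, 0.1929]
tcp_rot: [-3.137, 0.151, 0.001]
contact_force: [-0.5, 0.2, -0.6]
width: -0.0001
finger_force: 0.0
```

```bash
python3 look.py p3; python3 -c "
import cv2; im=cv2.imread('pics/p3.png'); cv2.imwrite('pics/p3c.png',cv2.resize(im[125:245,200:310],None,fx=5,fy=5,interpolation=cv2.INTER_CUBIC))"
```

```text
top peg 0.97 [197. 294.] 0.143 -117
top peg 0.73 [212. 236.] 0.128 153
top peg 0.69 [139. 271.] 0.136 -24
top peg 0.66 [161. 215.] 0.136 67
top salt 0.66 [194. 261.] 0.052 -155
top salt 0.64 [167. 337.] 0.281 -81
top salt 0.61 [151. 341.] 0.31 -72
scene peg 0.92 [196. 295.] 0.143 -117
scene peg 0.9 [158. 304.] 0.126 -33
scene peg 0.78 [188. 221.] 0.147 158
scene peg 0.68 [149. 242.] 0.123 66
scene salt 0.97 [199. 256.] 0.073 -168
scene salt 0.54 [220. 364.] 0.3 -89
```

View pics/p3c.png

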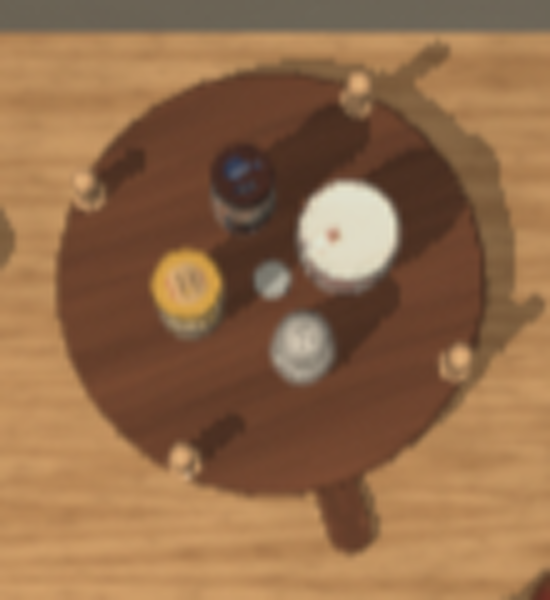

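The shaker stands on the line from the centre knob (272,280 in the crop) to the tongue tip (350,540), within about 5°. All jars are upright and the hand is clear.

```bash
python3 -c "
from cell import env,viewer,job
print(job.sign_off())"
```

```text
the job is handed in; nothing more can be done
None
```

I turned the lazy Susan about 43° by pushing its front peg. In the last picture the salt shaker stands over the tongue to within about 5°, the jars are upright and the hand is clear. I have handed the job in, but sign-off returned no verdict.

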